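# Set the shaker's speed by clicks and start it

### The arm

A 6-joint arm with a two-finger parallel gripper is mounted at the origin on a cart in front of the work surface, level with it; the furniture and walls round the work are solid. World frame = base frame: x ahead of the robot, y to its left, z up, the work surface at z = 0. Lengths are in m, angles in rad, forces in N, time in s.
With the tool pointing down it reaches from about 0.325 to 1 m from the base axis. Payload 5.1 kg.
Tool frame: the origin (TCP) lies midway between the tips of the shut fingers; the grasp point (between the pads) lies 19 mm behind it; z points along the fingers, y is the line along which they close (so a half turn about z gives the same grasp; the last joint's range is limited). The gripper opens to 85 mm and grips with 20 to 120 N. Pads are 22 mm wide; open, the fingers measure 114 mm over their backs; the gripper's body (76 mm by 85 mm) begins 54 mm behind the grasp point. The pads swing forward as they close: fully open they stand 13 mm farther back than shut.
Start: joints at [1.049, 0.124, 1.65, -0, 1.367, -0.083], TCP at [0.276, 0.588, 0.231] pointing down, gripper open.
Joint ranges: [-2.61, 2.61], [-1.02, 2.33], [0.03, 2.71], [-1.35, 4.49], [0.32, 2.68], [-2.91, 2.91]. Speed limits (rad/s): [2.57, 2.57, 3.14, 3.14, 3.14, 3.14].

### API

Orientations are given as a unit quaternion [w, x, y, z].
In Python, from cell import ctrl, eyes, order gives the robot as it stands.
- The arm moves only by the shell command python3 -m pendant 'ROWS' [FORCE]. ROWS is a JSON object of lists of equal length, an entry for each row: "angular": the turn, a rotation vector about the tool's x, y, z in rad, a list of three; "delta_pos": the shift along the tool's x, y, z in m, a list of three; "jaw": the opening, from 0 (shut) to 1 (fully open). A call has 1 to 8 rows; each row shifts and turns the commanded pose from where the row before left it, along the tool's axes as they then stand; what a row does not reach is not made up. A row lasts 1/10 s, in which the tool goes at most 50 mm and 8.59 degrees, less where a joint would pass 70% of its speed; a pose out of reach is approached as far as the arm can. A call is refused whole if a number of a shift passes 0.05 or a number of a turn 0.15, either way. A call with a gripper value outside its range is refused whole. The fingers move at their own pace and stop on an object; FORCE is the grip in N (left out, the last holds). Time passes only in rows, so rows that do not move let the fingers close. It gives the time, the measured TCP pose, the force, the opening and the grip force at its end, in the units of the state.
- ctrl.read_state(): the state, without advancing time (a new reading comes with each control period).
- eyes.capture(name): name is "scene" or "side" or "wrist"; returns a dict with "frame" (384x512x3 uint8, red, green, blue), "fx", "fy", "cx", "cy" (pixels), "k1" (the pictures are not rectified: a ray, as slopes to the right and down, at radius r is drawn at 1 + k1 r^2 times it, then the intrinsics apply), "rvec" (rotation vector, rad) and "tvec" (3), from world to camera coordinates, as OpenCV has them. Camera axes: x right, y down, z forward; pixel columns grow to the right and rows downward; lengths in m; the calibration is good to about 2 mm. A picture is of the moment at which its call begins. There is no depth.
- order.sign_off(): hands the job in; it is judged then, once.
The state is a dict: "time": time; "qpos": joint angles; "joint_vel": joint speeds; "joint_torque": joint torques, N m; "position": TCP position; "tcp_rot": TCP orientation; "ft_force": force on the tool from outside, world axes, zero at the start; "ft_torque": the same for the moment, N m; "width": finger opening in m; "finger_force": force on a finger pad.
Only numpy, scipy, OpenCV 4.12 (cv2) and the standard library are available. Lean on these libraries where they do the work, as an engineer would, in place of code of your own. Each camera call takes 0.05 s, during which the arm holds its last target. There are 200 camera calls.

### The job

Two culture dishes are waiting on the orbital shaker. With a fingertip push the pointer of the black selector round clockwise, click by click, to speed 4 (the fourth white dot clockwise from the red off mark) and leave it resting there; then press the green start button fully down and let it come up again, without pressing it before the speed is set. Do not press the red stop button, do not force anything, and leave the dishes and everything else on the bench where they are.

Things in the scene. Friction and masses are not known exactly. Their poses are not given: they have to be found in the camera images.
- shaker: orbital shaker, a fixed white box, 280 x 280 mm. Origin at the centre of its underside, on the bench; z up; at yaw 0 x points away from the robot, y to the left. Front part (x -140 to +20): flat blue control deck, top 61 mm above the bench, selector on the left, two buttons on the right. Back part (x +26 to +138): platform with black mat, top 77 mm, carrying two dishes
- selector (a joint): speed selector, rad, grows CLOCKWISE seen from above; seven click positions 0.524 (30 degrees) apart: 0 = off (red cross on the deck, pointer along the shaker's +y), then 1 to 6 (white dots of growing size; 3 along +x, 6 along -y); stops 0.1 beyond 0 and 6. Position 4 reads 2.094. Starts at 0, 1 or 2. Needs up to about 4 N at 38 mm from the axis
- selector_axis (a point): point on the selector's vertical turning axis at the top of its black hub (radius 19 mm at the foot, 15 at the top), 30 mm above the deck. A spring detent holds each position: pushed past half-way between two, the selector snaps on to the next by itself, ahead of the finger
- pointer_tip (a point): end of the selector's black pointer bar (white stripe on top), 50 mm out from the axis, at half its height. The bar is 12 mm wide, reaches 52 mm from the axis and spans heights 6 to 30 mm above the deck; nothing else stands on the deck within 64 mm of the axis
- start_button (a joint): green push button, 26 mm across; m, 0 = up, grows as it is pressed, 0.006 = fully down; springs back; 1.5 N starts it moving, 5 N takes it fully down
- start_button_top (a point): centre of the top of the green start button's cap, 22 mm above the deck (10 mm above its black collar of 42 mm diameter)
- stop_button (a joint): red stop button, same make as the green one, 66 mm nearer the front of the shaker; not to be pressed; m, 0 = up, 0.006 = fully down
- stop_button_top (a point): centre of the top of the red stop button's cap
- dish_a: loose clear petri dish, 58 mm across, 15 high, on the shaker's platform; origin at the centre of its underside
- dish_b: loose clear petri dish, 68 mm across, 15 high, on the shaker's platform; origin at the centre of its underside
- lab_timer: bystander on the bench: white countdown timer, 60x66x18 mm; origin at the centre of its underside
- tape: bystander on the bench: roll of white tape lying flat, 85 across, 25 high mm; origin at the centre of its underside
- glass_beaker: bystander on the bench: empty clear beaker, 63 across, 76 high mm; origin at the centre of its underside
- pink_stain: bystander on the bench: dropper bottle with pink stain, 43 across, 110 high mm; origin at the centre of its underside
- coverslips: bystander on the bench: small green box, 46x62x16 mm; origin at the centre of its underside
- blue_marker: bystander on the bench: blue marker pen lying flat, 130 long, 11 wide, 14 high mm; origin at the centre of its underside

How it is judged:
On the way, in this order (a step that is already met when the one before it is completed fails the run):
1. the selector rests at position 4 (value of joint selector between 1.974 and 2.214 rad and velocity of joint selector below 0.2 rad/s), for 0.3 s.
2. the green start button is pressed down while the selector is at position 4 (value of joint selector between 1.974 and 2.214 rad and value of joint start_button above 0.0045 m), for 0.05 s.
At the end, for the whole second after the job is handed in: The selector is in position 4 (2.094 rad within 0.12), both buttons are up (under 1 mm down), the dishes within 10 mm and the other listed things within 20 mm of where they stood (value of joint selector between 1.974 and 2.214 rad and value of joint each of start_button, stop_button below 0.001 m and distance of each of dish_a, dish_b from where it was at the start of the episode below 0.01 m and distance of each of lab_timer, tape, glass_beaker, pink_stain, coverslips, blue_marker from where it was at the start of the episode below 0.02 m); the robot touches nothing.
It fails at once if the start button pressed (over 3 mm) while the selector is not at position 4 (within 0.2 rad) (value of joint start_button above 0.003 m and not (value of joint selector between 1.894 and 2.294 rad)).
It fails at once if the red stop button pressed (over 2 mm) (value of joint stop_button above 0.002 m).
It fails at once if the shaker or its controls pushed with more than 45 N (contact force between the fingers and shaker above 45 N).
It fails at once if a dish pushed, lifted or carried (over 10 mm) (distance of any of dish_a, dish_b from where it was at the start of the episode above 0.01 m).
It fails at once if another thing pushed, lifted or carried (over 20 mm) (distance of any of lab_timer, tape, glass_beaker, pink_stain, coverslips, blue_marker from where it was at the start of the episode above 0.02 m).
It also fails if it takes over 53 s, if anything falls off the work surface, if the arm or the gripper's body presses on something with over 40 N, if the wrist force passes 120 N, or if a joint passes its speed limit or range.

## Working session

There is one attempt and no reset: what is moved stays moved. The work goes in short steps, Python scripts to look and compute and a shell command to move; the robot and the scene stay as the last step left them, time stands still between calls to the robot, and variables do not carry over. Pictures are saved under pics/ and viewed, at most 10 in all, crops included, and the job is handed in when it is done.

```bash
mkdir -p pics; cat > h.py <<'E'
import numpy as np, cv2
from cell import ctrl, eyes, order
def cap(n,f):
    c=eyes.capture(n); cv2.imwrite('pics/'+f+'.png',c['frame'][:,:,::-1]); np.save('pics/'+f+'.npy',c,allow_pickle=True); return c
def load(f): return np.load('pics/'+f+'.npy',allow_pickle=True).item()
def ray(c,u,v):
    p=np.array([(u-c['cx'])/c['fx'],(v-c['cy'])/c['fy']]); q=p.copy()
    for _ in range(20): q=p/(1+c['k1']*(q@q))
    R=cv2.Rodrigues(np.array(c['rvec'],float))[0]; t=np.array(c['tvec'],float).ravel()
    return -R.T@t, R.T@np.array([q[0],q[1],1])
def at(c,u,v,z):
    o,d=ray(c,u,v); return o+d*(z-o[2])/d[2]
def proj(c,P):
    R=cv2.Rodrigues(np.array(c['rvec'],float))[0]; t=np.array(c['tvec'],float).ravel()
    x=R@np.array(P)+t; q=x[:2]/x[2]; q=q*(1+c['k1']*(q@q)); return q[0]*c['fx']+c['cx'],q[1]*c['fy']+c['cy']
E
python3 - <<'E'
from h import *
a=cap('scene','s0');b=cap('side','d0');c=cap('wrist','w0')
for x in (a,b,c): print(ray(x,256,192), x['k1'])
s=ctrl.read_state();print(s['tcp_rot'],s['ft_force'],s['time'])
E
```

```text
(array([ 0.07907939, -0.83955381,  0.93659317]), array([ 0.36149067,  0.6391121 , -0.67898138])) -0.05168546402664691
(array([-0.11150436,  1.07528363,  0.77934996]), array([ 0.43865425, -0.77009034, -0.46330017])) 0.030741142487245927
(array([0.21057318, 0.61902825, 0.37266248]), array([ 0.27737039, -0.12979879, -0.95222025])) -0.0014701708756856798
[-2.35067371e-04  2.17659760e-01  9.76024383e-01 -7.60190738e-04] [-0.74077876 -0.95005851  0.21173362] 0.15
```

View pics/s0.png

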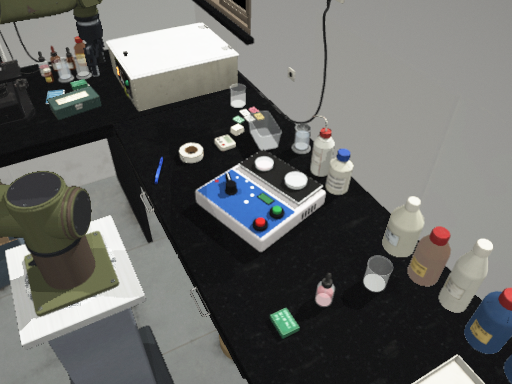

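View pics/d0.png

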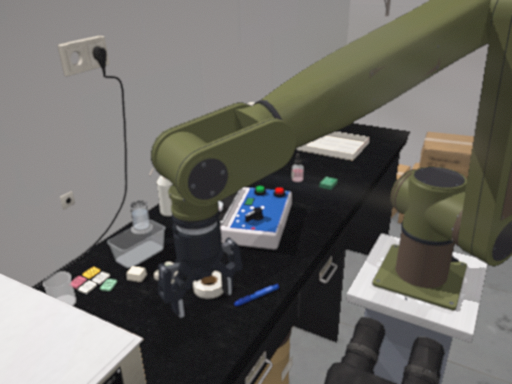

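The scene view shows the selector hub at about (231,186), the red button at (260,223) and the green at (277,211). The dishes are at (264,162) and (296,180). In the side view the tape lies under the gripper.

```bash
python3 - <<'E'
from h import *
a=load('s0')
for n,u,v,z in [('hub',231,182,.091),('red',260,222,.083),('green',277,209,.083),('crnL',197,197,.061),('crnF',263,243,.061)]: print(n,at(a,u,v,z).round(3))
i=a['frame'][140:260,180:340,::-1]; cv2.imwrite('pics/s0c.png',cv2.resize(i,None,fx=5,fy=5,interpolation=cv2.INTER_CUBIC))
E
```

```text
hub [0.485 0.027 0.091]
red [ 0.487 -0.145  0.083]
green [ 0.552 -0.123  0.083]
crnL [0.384 0.045 0.061]
crnF [ 0.467 -0.196  0.061]
```

View pics/s0c.png

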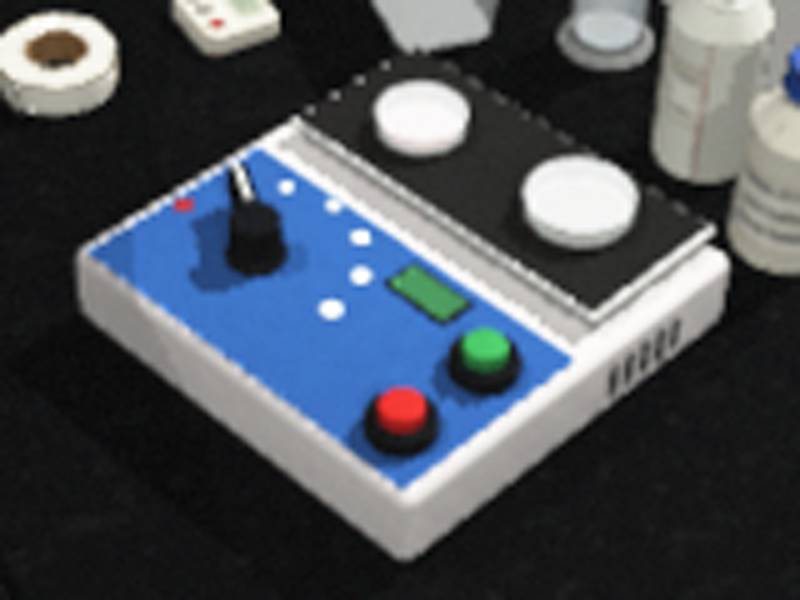

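The crop shows the red cross at (184,205) and white dots at (287,187), (333,205), (360,237), (360,275) and (331,309). The pointer covers the dot-1 spot, so the selector seems to start at 1. I'll fit the dot circle and check it.

```bash
cat > fit.py <<'E'
from h import *
a=load('s0')
f=lambda x,y,z: at(a,(x+.5)/5-.5+180,(y+.5)/5-.5+140,z)
D={0:(184,205),2:(287,187),3:(333,205),4:(360,237),5:(360,275),6:(331,309)}
P={k:f(*v,.061)[:2] for k,v in D.items()}
from scipy.optimize import least_squares
# dot k at c + r*[sin/cos]; angle = yaw+pi/2 - k*pi/6
r=least_squares(lambda p: np.concatenate([p[:2]+p[2]*np.array([np.cos(p[3]+np.pi/2-k*np.pi/6),np.sin(p[3]+np.pi/2-k*np.pi/6)])-P[k] for k in P]),[.485,.027,.055,0.])
print(r.x.round(4),(r.fun*1000).round(1))
print('hubtop',f(255,218,.091).round(4),'tip',f(235,165,.091).round(4))
g=f(485,343,.083);rd=f(403,402,.083);print('green',g.round(4),'red',rd.round(4),np.linalg.norm(g-rd),'yaw',np.arctan2(*(g-rd)[[1,0]]))
E
python3 fit.py
```

```text
[0.4823 0.0241 0.0635 0.2949] [ 0.2  0.5 -0.5 -0.  -0.3 -0.3 -0.  -0.2  0.1 -0.1  0.4  0. ]
hubtop [0.482  0.0233 0.091 ] tip [0.4924 0.0714 0.091 ]
green [ 0.5524 -0.1202  0.083 ] red [ 0.4906 -0.1384  0.083 ] 0.064472351801287 yaw 0.2866593175843146
```

Fit residuals are under 1 mm, the hub top agrees, and the buttons are 64.5 mm apart against 66 mm given. The pointer is at 78°, which is position 1. Next I close the gripper, turn the tool's y axis along the pointer, and approach at height.

```bash
python3 -m pendant '{"angular":[[0,0,-0.105],[0,0,-0.106],[0,0,0],[0,0,0],[0,0,0],[0,0,0],[0,0,0],[0,0,0]],"delta_pos":[[0,0,0],[0,0,0],[-0.0185,-0.029,0],[-0.0185,-0.029,0],[-0.0185,-0.029,0],[-0.0185,-0.029,0],[-0.0185,-0.029,0],[-0.0185,-0.029,0]],"jaw":[0,0,0,0,0,0,0,0]}' 40
python3 -m pendant '{"angular":[[0,0,0],[0,0,0],[0,0,0],[0,0,0],[0,0,0],[0,0,0],[0,0,0],[0,0,0]],"delta_pos":[[-0.0185,-0.029,0],[-0.0185,-0.029,0],[-0.0185,-0.029,0],[-0.0185,-0.029,0],[-0.0185,-0.029,0],[-0.0185,-0.029,0],[-0.0185,-0.029,0],[-0.0185,-0.029,0]],"jaw":[0,0,0,0,0,0,0,0]}'
cat > loc.py <<'E'
from h import *
import sys
from scipy.spatial.transform import Rotation as Ro
# local coords of axis/green relative to tool frame; print offsets
s=ctrl.read_state(); R=Ro.from_quat(np.array(s['tcp_rot'])[[1,2,3,0]]).as_matrix(); p=np.array(s['position'])
print('t',s['time'],'p',p.round(4),'w',s['width'],'F',np.round(s['ft_force'],2),'yawY',np.degrees(np.arctan2(R[1,1],R[0,1])).round(2))
A=np.array([.4822,.0238,.091]);G=np.array([.5524,-.1202,.083])
print('axis in tool',(R.T@(A-p)).round(4),'green in tool',(R.T@(G-p)).round(4), 'tilt',R[:,2].round(4))
E
python3 loc.py; python3 -c "
from h import *
cap('wrist','w1')"
```

```text
time: 0.95
position: [0.3451, 0.3924, 0.2309]
tcp_rot: [-0.0, 0.114, 0.994, -0.0]
ft_force: [0.8, -0.6, 0.9]
width: -0.0
finger_force: 0.0
time: 1.75
position: [0.4368, 0.133, 0.2311]
tcp_rot: [-0.0, 0.114, 0.994, 0.0]
ft_force: [-0.0, 0.6, -0.5]
width: 0.0
finger_force: 0.0
t 1.75 p [0.4368 0.133  0.2311] w 9.733405152784284e-08 F [-0.01  0.65 -0.54] yawY 76.95
axis in tool [-0.0689 -0.0962  0.1401] green in tool [-0.1698 -0.2206  0.1481] tilt [-1.e-04  0.e+00 -1.e+00]
```

View pics/w1.png

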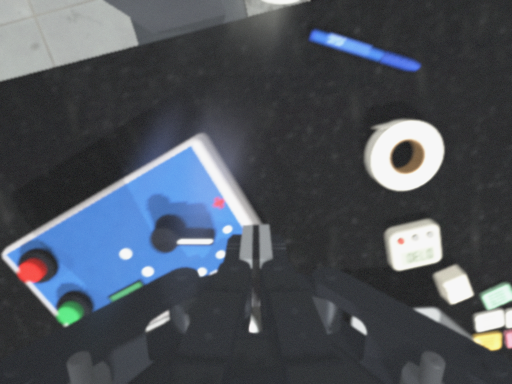

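The wrist view shows the hub at (168,233), the stripe end at (212,241), the red cross at (218,202) and dots at (227,229), (220,255), (148,271) and (125,254). I'll check these against the fit.

```bash
python3 - <<'E'
from h import *
c=load('w1'); A=np.array([.4822,.0238])
for n,u,v,z in [('root',178,241,.091),('tip',212,241,.091),('x',218,202,.061),('d1',227,229,.061),('d2',220,255,.061),('d5',148,271,.061),('d6',125,254,.061),('green',69,313,.083),('red',32,270,.083)]:
    p=at(c,u,v,z)[:2]; d=p-A; print(n,p.round(4),np.hypot(*d).round(4),np.degrees(np.arctan2(d[1],d[0])).round(1))
print(proj(c,[.4822,.0238,.091]))
i=c['frame'][180:310,110:260,::-1]; cv2.imwrite('pics/w1c.png',cv2.resize(i,None,fx=4,fy=4,interpolation=cv2.INTER_CUBIC))
E
```

```text
root [0.4891 0.0382] 0.016 64.5
tip [0.4971 0.0728] 0.0512 73.1
x [0.4664 0.0838] 0.062 104.8
d1 [0.5002 0.0853] 0.0641 73.7
d2 [0.5305 0.069 ] 0.0661 43.1
d5 [ 0.5319 -0.0201] 0.0663 -41.5
d6 [ 0.5042 -0.039 ] 0.0665 -70.7
green [ 0.5525 -0.1157] 0.1562 -63.3
red [ 0.4901 -0.1329] 0.1569 -87.1
(np.float64(162.74039598214242), np.float64(237.98615788546644))
```

View pics/w1c.png

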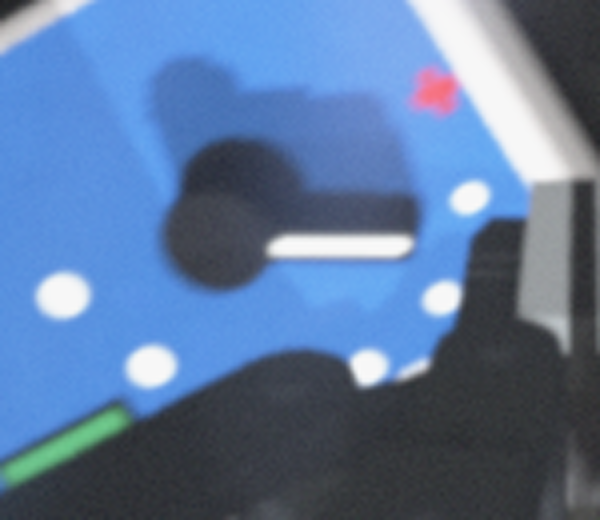

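Confirmed: the pointer is at position 1, and the axis from the two views agrees within 3 mm (I take the mean). Now I lower the finger beside the bar, 32 mm counter-clockwise of its centreline.

```bash
sed -i 's/.4822,.0238,.091/.4833,.0252,.091/; s/.5524,-.1202,.083/.5525,-.118,.083/' loc.py
python3 -m pendant '{"angular":[[0,0,0],[0,0,0],[0,0,0],[0,0,0],[0,0,0],[0,0,0],[0,0,0],[0,0,0]],"delta_pos":[[-0.019,-0.028,0],[-0.019,-0.0285,0],[0,0,0.03],[0,0,0.03],[0,0,0.03],[0,0,0.03],[0,0,0.025],[0,0,0.01]],"jaw":[0,0,0,0,0,0,0,0]}'
python3 -m pendant '{"angular":[[0,0,0]],"delta_pos":[[0,0,0.001]],"jaw":[0]}'
python3 loc.py; python3 -c "
from h import *
cap('scene','s1')"
```

```text
time: 2.6
position: [0.4587, 0.0708, 0.0732]
tcp_rot: [-0.003, 0.114, 0.994, -0.0]
ft_force: [-0.6, -0.6, -0.1]
width: 0.0
finger_force: 0.0
time: 2.7
position: [0.4598, 0.0708, 0.0738]
tcp_rot: [-0.002, 0.114, 0.994, -0.0]
ft_force: [0.4, 0.7, 0.2]
width: -0.0001
finger_force: 0.0
t 2.7 p [0.4598 0.0708 0.0738] w -0.00011102565406891999 F [0.41 0.67 0.17] yawY 76.95
axis in tool [-0.0332 -0.0392 -0.0173] green in tool [-0.1329 -0.163  -0.0095] tilt [-3.5e-03 -1.0e-04 -1.0e+00]
```

Pose is good. Approach to contact, then the first arc of 0.1 rad per row.

```bash
python3 -m pendant '{"angular":[[0,0,0],[0,0,0],[0,0,0.1],[0,0,0.1],[0,0,0.1],[0,0,0.1],[0,0,0.1],[0,0,0.1]],"delta_pos":[[-0.008,0,0],[-0.007,0,0],[-0.004,0.0015,0],[-0.004,0.0015,0],[-0.004,0.0015,0],[-0.004,0.0015,0],[-0.004,0.0015,0],[-0.004,0.0015,0]],"jaw":[0,0,0,0,0,0,0,0]}'
python3 loc.py
python3 - <<'E'
from h import *
c=cap('scene','s2'); i=c['frame'][140:260,180:340,::-1]; cv2.imwrite('pics/s2c.png',cv2.resize(i,None,fx=5,fy=5,interpolation=cv2.INTER_CUBIC))
E
```

```text
time: 3.55
position: [0.502, 0.0647, 0.0766]
tcp_rot: [0.0, 0.404, 0.915, 0.001]
ft_force: [-1.6, 1.9, 2.2]
width: -0.0
finger_force: 1.6
t 3.55 p [0.502  0.0647 0.0766] w -4.034176543222455e-05 F [-1.6   1.92  2.19] yawY 42.31
axis in tool [-0.0167 -0.0404 -0.0145] green in tool [-0.1692 -0.0856 -0.0066] tilt [ 0.0011  0.0014 -1.    ]
```

View pics/s2c.png

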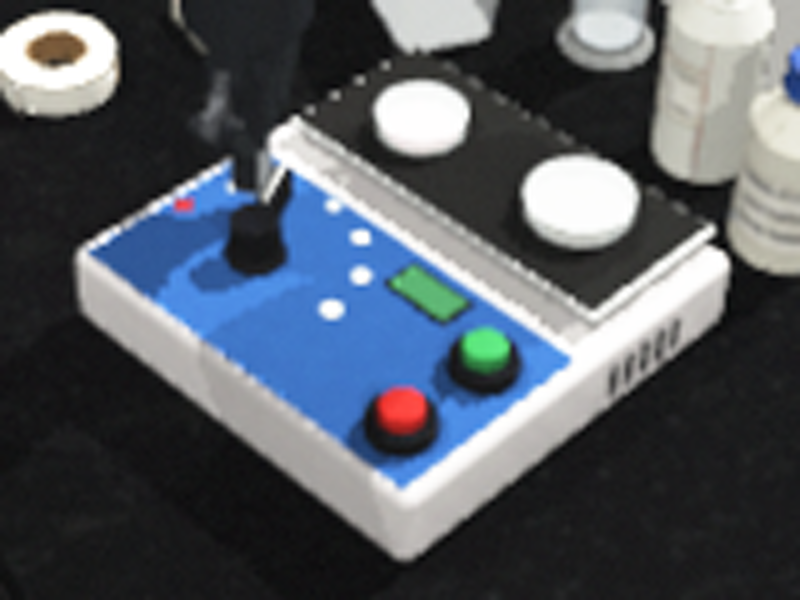

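The crop shows the finger against the pointer, which is now at about position 2 (tip near (280,180)). Continue the arc by another 0.8 rad, which takes the finger to about −3.5°, past the 3/4 half-way point at 1.9°.

```bash
python3 -m pendant '{"angular":[[0,0,0.1],[0,0,0.1],[0,0,0.1],[0,0,0.1],[0,0,0.1],[0,0,0.1],[0,0,0.1],[0,0,0.08]],"delta_pos":[[-0.004,0.0015,0],[-0.004,0.0015,0],[-0.004,0.0015,0],[-0.004,0.0015,0],[-0.004,0.0015,0],[-0.004,0.0015,0],[-0.004,0.0015,0],[-0.003,0.001,0]],"jaw":[0,0,0,0,0,0,0,0]}'
python3 loc.py
python3 - <<'E'
from h import *
c=cap('scene','s3'); i=c['frame'][140:260,180:340,::-1]; cv2.imwrite('pics/s3c.png',cv2.resize(i,None,fx=5,fy=5,interpolation=cv2.INTER_CUBIC))
E
```

```text
time: 4.4
position: [0.5245, 0.0408, 0.0766]
tcp_rot: [0.001, 0.721, 0.693, 0.001]
ft_force: [-0.3, -0.6, 0.8]
width: -0.0001
finger_force: 0.2
t 4.4 p [0.5245 0.0408 0.0766] w -8.938056909576695e-05 F [-0.26 -0.64  0.83] yawY -2.23
axis in tool [-0.0172 -0.0405 -0.0145] green in tool [-0.1576  0.0342 -0.0063] tilt [ 2.8e-03  1.0e-04 -1.0e+00]
```

View pics/s3c.png

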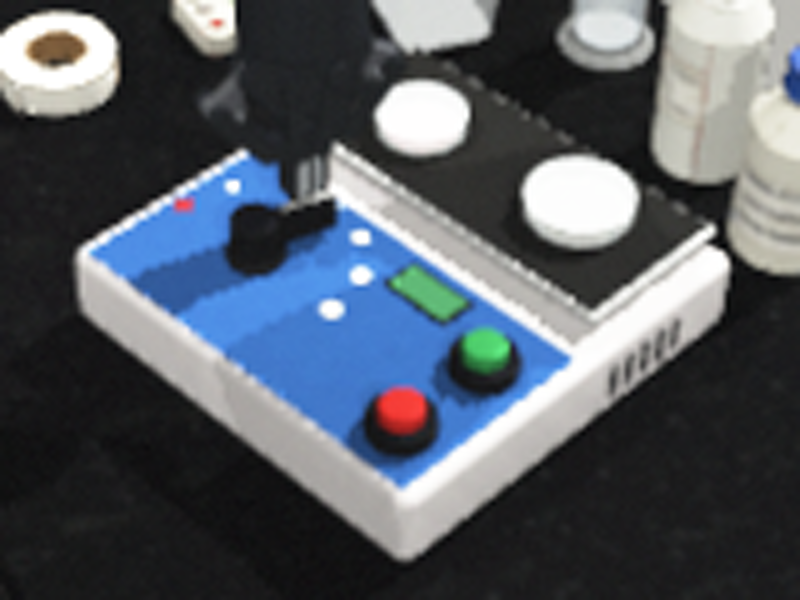

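The pointer end is at about (330,205), near or just past the 3/4 half-way point. Another 0.12 rad brings the finger to about −9°, safely short of 4.5. Then I check with a projection.

```bash
python3 -m pendant '{"angular":[[0,0,0.06],[0,0,0.06],[0,0,0],[0,0,0]],"delta_pos":[[-0.0024,0.0009,0],[-0.0024,0.0009,0],[0,0,0],[0,0,0]],"jaw":[0,0,0,0]}'
python3 loc.py
python3 - <<'E'
from h import *
c=cap('scene','s4'); i=cv2.resize(c['frame'][140:260,180:340,::-1],None,fx=5,fy=5,interpolation=cv2.INTER_CUBIC)
for k,col in ((3,(0,255,255)),(3.5,(255,0,255)),(4,(0,0,255)),(4.5,(255,255,0))):
    t=np.radians(106.9-30*k); u,v=proj(c,[.4825+.052*np.cos(t),.0241+.052*np.sin(t),.091])
    cv2.circle(i,(int((u-180+.5)*5),int((v-140+.5)*5)),4,col,1)
cv2.imwrite('pics/s4c.png',i)
E
```

```text
time: 4.85
position: [0.525, 0.0361, 0.0759]
tcp_rot: [0.0, 0.76, 0.65, 0.0]
ft_force: [-0.2, 0.4, 0.2]
width: 0.0001
finger_force: 0.0
t 4.85 p [0.525  0.0361 0.0759] w 0.00014963561341242807 F [-0.19  0.44  0.22] yawY -8.86
axis in tool [-0.0171 -0.0395 -0.0152] green in tool [-0.148   0.0509 -0.0071] tilt [ 1.e-03 -1.e-04 -1.e+00]
```

View pics/s4c.png

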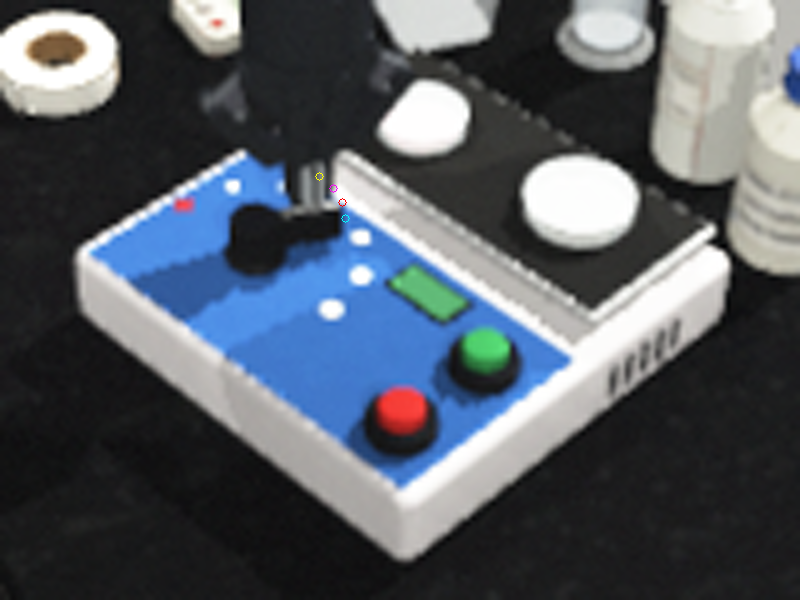

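The tip at about (338,208) matches the position-4 marker (342,202) and the contact force is zero. Back off, lift, and move above the green button.

```bash
python3 -m pendant '{"angular":[[0,0,0],[0,0,0],[0,0,0],[0,0,0],[0,0,0],[0,0,0],[0,0,0],[0,0,0]],"delta_pos":[[0.008,0,0],[0,0,-0.03],[0,0,-0.03],[-0.039,0.013,0],[-0.039,0.013,0],[-0.039,0.0125,0],[-0.039,0.0125,0],[0,0,0]],"jaw":[0,0,0,0,0,0,0,0]}'
python3 loc.py
python3 - <<'E'
from h import *
c=cap('scene','s5'); A=cv2.resize(c['frame'][140:260,180:340,::-1],None,fx=5,fy=5,interpolation=cv2.INTER_CUBIC)
w=cap('wrist','w5')
for k,col in ((3,(0,255,255)),(4,(0,0,255)),(5,(255,255,0))):
    t=np.radians(106.9-30*k); u,v=proj(c,[.4825+.052*np.cos(t),.0241+.052*np.sin(t),.091])
    cv2.circle(A,(int((u-180+.5)*5),int((v-140+.5)*5)),4,col,1)
o=np.zeros((600,800,3),np.uint8); o[:300,:400]=cv2.resize(A,(400,300),interpolation=cv2.INTER_AREA); o[:300,400:]=cv2.resize(w['frame'][:,:,::-1],(400,300)); o[300:,:400]=cv2.resize(A[70:370,150:550],(400,300)); cv2.imwrite('pics/c5.png',o)
E
```

```text
time: 5.7
position: [0.5525, -0.1214, 0.1358]
tcp_rot: [0.001, 0.761, 0.648, 0.0]
ft_force: [-0.1, 0.2, -0.1]
width: 0.0002
finger_force: 0.0
t 5.7 p [ 0.5525 -0.1214  0.1358] w 0.00016436261918259038 F [-0.08  0.22 -0.12] yawY -9.19
axis in tool [ 0.1337 -0.0918  0.0445] green in tool [ 0.0034 -0.0006  0.0528] tilt [ 0.0012 -0.0014 -1.    ]
```

View pics/c5.png

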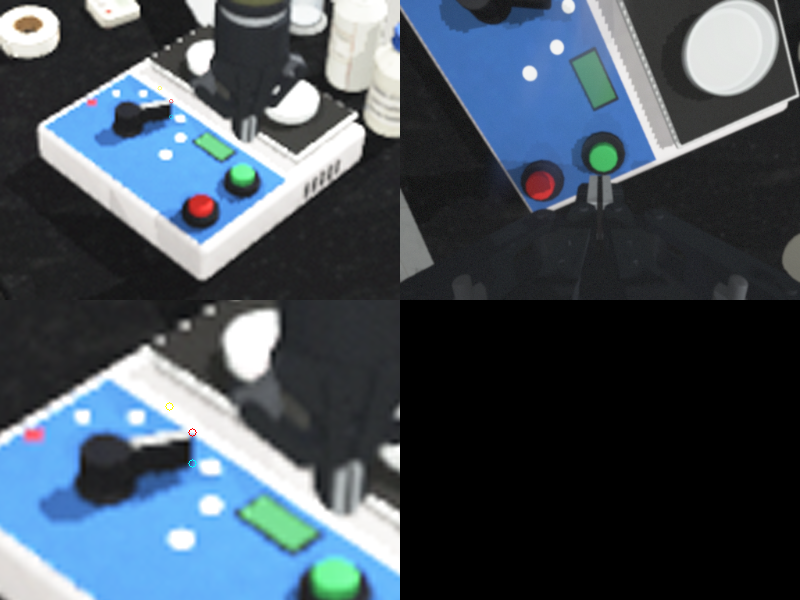

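The selector pointer sits on the position-4 marker, and the fingertip is in line over the green button. Now descend and press gently.

```bash
python3 -m pendant '{"angular":[[0,0,0],[0,0,0],[0,0,0],[0,0,0],[0,0,0],[0,0,0],[0,0,0]],"delta_pos":[[0.003,0,0],[0,0,0.025],[0,0,0.02],[0,0,0.005],[0,0,0.003],[0,0,0.003],[0,0,0]],"jaw":[0,0,0,0,0,0,0]}'
python3 loc.py
```

```text
time: 6.5
position: [0.5528, -0.1146, 0.0804]
tcp_rot: [0.0, 0.76, 0.65, 0.001]
ft_force: [-0.3, 1.3, 2.6]
width: -0.0
finger_force: 1.3
t 6.5 p [ 0.5528 -0.1146  0.0804] w -2.5351453158553808e-05 F [-0.28  1.26  2.62] yawY -8.97
axis in tool [ 0.1273 -0.0905 -0.0107] green in tool [-0.0034  0.0002 -0.0026] tilt [ 1.6e-03  2.0e-04 -1.0e+00]
```

```bash
python3 -m pendant '{"angular":[[0,0,0],[0,0,0],[0,0,0]],"delta_pos":[[0,0,0.002],[0,0,0.002],[0,0,0]],"jaw":[0,0,0]}'
python3 -m pendant '{"angular":[[0,0,0],[0,0,0]],"delta_pos":[[0,0,0.001],[0,0,0]],"jaw":[0,0]}'
```

```text
time: 6.8
position: [0.5531, -0.115, 0.0766]
tcp_rot: [0.001, 0.76, 0.649, 0.001]
ft_force: [-0.9, 2.5, 5.8]
width: -0.0002
finger_force: 2.8
time: 7.0
position: [0.5532, -0.115, 0.0764]
tcp_rot: [0.001, 0.76, 0.649, 0.001]
ft_force: [-2.7, 3.4, 10.1]
width: -0.0
finger_force: 5.3
```

Force rose to 10 N with almost no further travel, so the button is fully down. Lift clear.

```bash
python3 -m pendant '{"angular":[[0,0,0],[0,0,0],[0,0,0],[0,0,0],[0,0,0],[0,0,0],[0,0,0],[0,0,0]],"delta_pos":[[0,0,-0.01],[0,0,-0.03],[0,0,-0.04],[0,0,-0.04],[0,0,-0.03],[0,0,0],[0,0,0],[0,0,0]],"jaw":[0,0,0,0,0,0,0,0]}'
python3 - <<'E'
from h import *
c=cap('scene','s6'); cv2.imwrite('pics/s6c.png',cv2.resize(c['frame'][60:348,140:396,::-1],(512,576),interpolation=cv2.INTER_CUBIC))
E
```

```text
time: 7.8
position: [0.5511, -0.115, 0.2224]
tcp_rot: [-0.001, 0.76, 0.649, -0.001]
ft_force: [-0.7, 0.6, 0.4]
width: 0.0001
finger_force: 0.0
```

View pics/s6c.png

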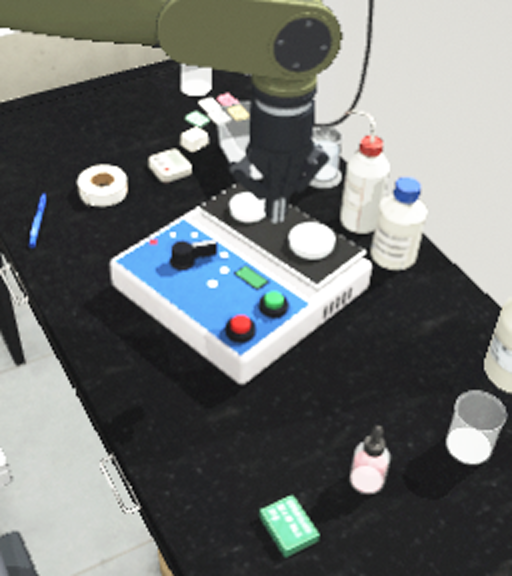

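The selector pointer is at position 4 (tip at (212,247)), the green button is up at (274,300), and everything else is in place with the arm clear.

```bash
python3 -c "
from cell import order
print(order.sign_off())"
```

```text
the job is handed in; nothing more can be done
None
```

The job is handed in: the selector rests at speed 4, the green start button was pressed fully down and came back up, and in the last picture nothing else on the bench had visibly moved; no verdict came back from the hand-in.

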